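# Wedge the rocking crankshaft stand

### The job

The wooden display stand with the crankshaft rocks on the desk because its far left leg (seen from the robot) is too short. Using fingertips only, push the loose wooden wedge along the desk, thin end first, under that leg until the stand sits level and firm; check it by pressing down on the deck right above that leg about as hard as a one-kilogram weight and, if it still rocks, push the wedge further and press again. Leave the wedge snug under the leg and the stand where it is, do not pick anything up, leave the other things alone, and take the hand away at the end.

Things in the scene. Friction and masses are not known exactly. Their poses are not given: they have to be found in the camera images.
- stand: Pale wood display stand, 2.5 to 3.6 kg with the steel crankshaft bolted on it: deck 170 (x) x 320 (y) x 20 mm, top 44 mm above the desk, on square legs 32 mm wide, 24 mm high, centres at x = +-60, y = +-140 mm. Origin: under the deck's centre, at desk height; x away from the robot, y to its left (turned up to 0.4 rad). Crankshaft etc. fill y -145..+90, x -50..+50 mm, up to 175 mm high.
- deck_corner (a point): The place to press: point on the top face of the deck straight above the centre of the short leg (x = +60, y = +140 mm of the stand, 44 mm above the desk), 25 mm from the deck's far edge, 20 mm from its left edge; the deck around it is bare. Axes as the stand's. A press of 3 to 6 N there makes the unwedged stand rock down.
- leg_spot (a point): Point on the desk straight under the centre of the short leg. That leg is 4 to 8 mm shorter than the others (differs each time); the stand rests level on the other three and it hangs clear of the desk. Axes as the stand's: the leg's outer (left) face lies 16 mm from here along +y, the deck's left edge 20 mm.
- wedge: Loose wedge of pale wood, 60 g, 120 mm long, 36 mm wide, 20 mm high at the butt, falling evenly to 2 mm at the thin end. It lies flat on the desk to the left of the short leg, its thin end 25 to 80 mm from it and pointing roughly at it. Origin: centre of its underside; x points from the butt to the thin end, z up.
- wedge_tip (a point): Middle of the wedge's thin end, at desk height (60 mm from the wedge's origin along its x).
- wedge_butt (a point): Middle of the wedge's flat butt face, 10 mm above the desk (60 mm from the wedge's origin against its x): the face to push.
- offcut: Straight square wooden offcut 90 x 30 x 30 mm lying on the desk on the robot's side of the wedge, no part of the job. Origin: centre of its underside, x along its length.
- piston: Bare aluminium piston, 62 mm in diameter, 44 mm high, standing upright beyond the wedge, no part of the job. Origin: centre of its underside.
- conrod: Dark steel connecting rod, 192 mm long, 22 mm high, lying flat to the right of the stand, no part of the job. Origin: about its middle, at desk height, x along it.
- can: Plain aluminium drinks can, 66 mm in diameter, 115 mm high, upright at the right, no part of the job. Origin: centre of its underside.
- wrench: Steel wrench, 170 mm long, lying at the right, no part of the job. Origin: about its middle, x along it.
- cactus: Blue ceramic dish 100 x 160 mm with two potted cacti, 107 mm high, beyond the stand, no part of the job. Origin: centre of its underside.
- bearing: Steel ball bearing, 72 mm in diameter, 18 mm high, lying flat beyond the stand, no part of the job. Origin: centre of its underside.
Not all that is in view belongs to the job. What is shaped like the wedge but black or red is not meant.

How it is judged:
On the way:
1. the deck is pressed down above the short leg with at least 6 N and, borne by the wedge, does not rock (contact force between the fingers and stand above 6 N and horizontal distance between the grasp point and deck_corner below 0.05 m and contact force between wedge and stand above 1.5 N and angle between stand's own z axis and vertical below 0.013 rad), for 0.3 s.
At the end, for the whole second after the job is handed in: The stand is at rest and level within 0.013 rad (about 1.5 mm at the short leg), the wedge lies flat on the desk, snug under the short leg (touching it with at least 0.2 N, its thin end within 60 mm of the leg's middle), the stand is within 25 mm of where it stood and the other things within 20 mm (angle between stand's own z axis and vertical below 0.013 rad and contact force between wedge and stand above 0.2 N and horizontal distance between wedge_tip and leg_spot below 0.06 m and angle between wedge's own z axis and vertical below 0.06 rad and height (world z) of wedge below 0.006 m and linear speed of each of wedge, stand below 0.01 m/s and distance of each of leg_spot, stand from where it was at the start of the episode below 0.025 m and distance of each of offcut, piston, conrod, can, wrench, cactus, bearing from where it was at the start of the episode below 0.02 m).
It fails at once if the wedge is lifted off the desk (height (world z) of wedge above 0.012 m).
It fails at once if the stand is lifted or tipped over (height (world z) of stand above 0.015 m or angle between stand's own z axis and vertical above 0.15 rad).
It fails at once if the stand is shoved along the desk (distance of any of leg_spot, stand from where it was at the start of the episode above 0.035 m).
It fails at once if one of the other things is picked up, knocked over or moved (distance of any of offcut, piston, conrod, can, wrench, cactus, bearing from where it was at the start of the episode above 0.025 m or angle between any of offcut, piston, conrod, can, wrench, cactus, bearing's own z axis and vertical above 0.3 rad).
It also fails if it takes over 69 s, if anything falls off the work surface, if the arm or the gripper's body presses on something with over 40 N, if the wrist force passes 120 N, or if a joint passes its speed limit or range.

### The arm

A 6-joint arm with a two-finger parallel gripper is mounted at the origin on the work surface. World frame = base frame: x ahead of the robot, y to its left, z up, the work surface at z = 0. Lengths are in m, angles in rad, forces in N, time in s.
With the tool pointing down it reaches from about 0.4 to 0.925 m from the base axis. Payload 3.4 kg.
Tool frame: the origin (TCP) lies midway between the tips of the shut fingers; the grasp point (between the pads) lies 19 mm behind it (manip.grasp_offset is the z of the grasp point in the tool frame, in m); z points along the fingers, y is the direction in which the jaws open and shut (so a half turn about z gives the same grasp; the last joint's range is limited). The gripper opens to 85 mm and grips with 20 to 120 N. Pads are 22 mm wide; open, the fingers measure 114 mm over their backs; the gripper's body (76 mm by 85 mm) begins 54 mm behind the grasp point. The pads swing forward as they close: fully open they stand 13 mm farther back than shut.
Start: joints at [1.145, 0.307, 1.506, -0, 1.328, -0.073], TCP at [0.199, 0.54, 0.21] pointing down, gripper open.
Joint ranges: [-3.12, 3.12], [-1.05, 2.28], [0.14, 2.33], [-1.42, 4.57], [0.1, 2.73], [-2.68, 2.68]. Speed limits (rad/s): [2.57, 2.57, 3.14, 3.14, 3.14, 3.14].

### API

Orientations are given as a rotation vector (axis times angle).
In Python, from cell import manip, planner, vision, ticket gives the robot as it stands. Calls block until the motion is done:
- manip.movep(position, orientation): joint-space move of the TCP to a pose.
- manip.move_linear(position, rate=0.15, rotation=None, until_force=None): straight line of the TCP; rotation=None keeps the orientation; rate is the mean speed in m/s. With until_force (N) it stops when the force on the tool has changed by that much, and returns True; else False.
- manip.goto_joints(angles): joint-space move.
- manip.open_jaws() and manip.gripper_close(effort=None): open the fingers fully, or close them until they stop; effort is the grip in N (None keeps the last).
- manip.sleep(seconds).
- planner.solve_ik(position, orientation): joint angles nearest the present ones, or None.
- manip.get_state(): the state.
- vision.capture(name): name is "scene" or "top"; returns the picture (480x640x3 uint8, red, green, blue); there is no depth.
- vision.camera_params(name): a dict with "vertical_fov" (degrees; the focal length in pixels is half the picture's height over the tangent of half this angle, whatever the lens; pixels are square), "cx", "cy" (the principal point, pixels), "R" (3x3) and "t" (3): a world point X has camera coordinates R X + t. Camera axes: x right, y down, z forward; pixel columns grow to the right and rows downward; lengths in m; the calibration is good to about 2 mm. A picture is of the moment at which its call begins. camera_params takes no time and is no camera call.
A pose or a line that the arm cannot do raises manip.IKError and nothing moves.
- ticket.hand_in(): hands the job in, once; it reports no verdict.
The state is a dict: "t": time; "joint_pos": joint angles; "qvel": joint speeds; "effort": joint torques, N m; "ee_pos": TCP position; "tcp_rot": TCP orientation; "contact_force": force on the tool from outside, world axes, zero at the start; "wrist_torque": the same for the moment, N m; "gripper_width": finger opening in m.
Only numpy, scipy, OpenCV 4.12 (cv2) and the standard library are available. Lean on these libraries where they do the work, as an engineer would, in place of code of your own. Each camera call takes 0.05 s, during which the arm holds its last target.

## Working session

There is one attempt and no reset: what is moved stays moved. The work goes in short steps, each a Python script; the robot and the scene stay as the last script left them, time stands still between calls to the robot, and variables do not carry over. Pictures are saved under pics/ and viewed, and the job is handed in when it is done.

```bash
ls; mkdir -p pics; python3 - <<'E'
from cell import manip, planner, vision, ticket
import cv2
for n in ("scene","top"):
    im=vision.capture(n); cv2.imwrite(f"pics/{n}0.png",im[:,:,::-1]); print(n,vision.camera_params(n))
s=manip.get_state(); print(s, manip.grasp_offset)
E
```

```text
pics
scene {'vertical_fov': 50.98044512539277, 'cx': 322.68494494119517, 'cy': 244.57466357783161, 'R': array([[-0.83569841,  0.54918402,  0.00225334],
       [ 0.47094448,  0.71873927, -0.51149307],
       [-0.28252338, -0.42639275, -0.85928445]]), 't': array([ 0.54487201, -0.15475935,  1.49044528])}
top {'vertical_fov': 55.83441205879064, 'cx': 320.7464306264777, 'cy': 242.19890876153508, 'R': array([[-0.00219236, -0.99954756, -0.02999782],
       [-0.99749261,  0.00430785, -0.0706395 ],
       [ 0.07073676,  0.02976774, -0.99705075]]), 't': array([-0.10621355,  0.56380809,  1.19220466])}
{'t': 0.1, 'joint_pos': array([ 1.14451577e+00,  3.07472425e-01,  1.50751000e+00,  1.04139545e-05,
        1.32839798e+00, -7.35282186e-02]), 'qvel': array([-0.00066519, -0.00206757, -0.00246434,  0.00025956, -0.00136946,
       -0.00047034]), 'effort': array([ 3.75148857e-04, -4.58532035e+01, -2.52608961e+01, -1.09988393e-04,
        5.54378508e-03, -1.12727321e-07]), 'ee_pos': array([0.19841907, 0.53899269, 0.2090003 ]), 'tcp_rot': array([-5.51158035e-01, -3.09240724e+00,  2.71663323e-03]), 'contact_force': array([0.5825986 , 0.05397816, 0.02615531]), 'wrist_torque': array([-0.00028852,  0.05857654,  0.05527374]), 'gripper_width': 0.08534952559743914} -0.0187
```

View pics/scene0.png

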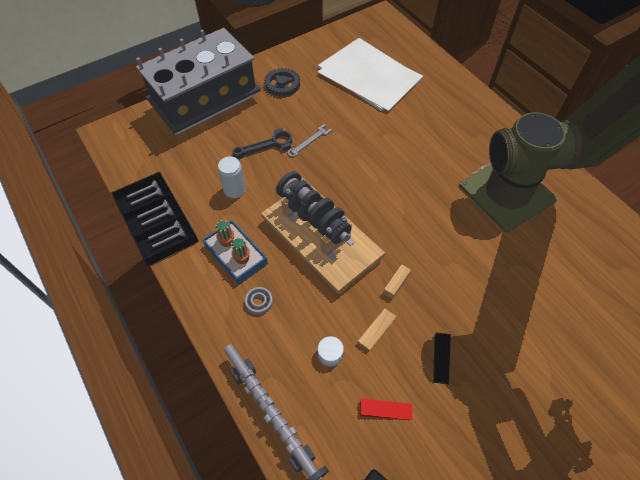

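View pics/top0.png

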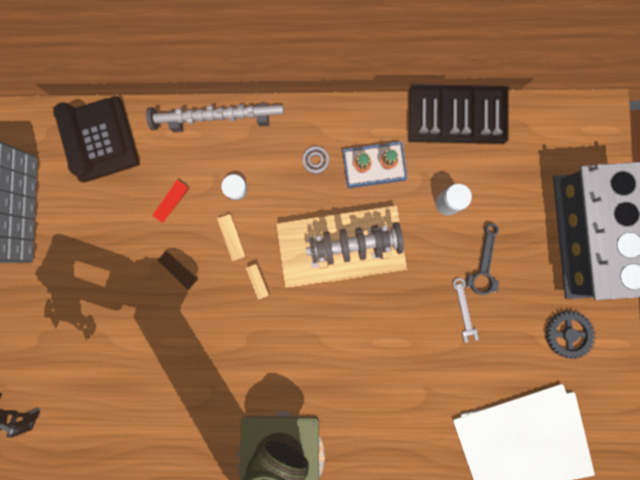

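```bash
python3 - <<'E'
import cv2,numpy as np
a=cv2.imread("pics/scene0.png")[220:400,290:430]; b=cv2.imread("pics/top0.png")[165:310,150:310]
a=cv2.resize(a,None,fx=3.3,fy=3.3,interpolation=cv2.INTER_CUBIC); b=cv2.resize(b,None,fx=4,fy=4,interpolation=cv2.INTER_CUBIC)
a=cv2.resize(a,(int(a.shape[1]*.75),int(a.shape[0]*.97)))
a=cv2.imwrite("pics/ca.png",a); cv2.imwrite("pics/cb.png",b)
E
```

```text
(no output)
```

View pics/ca.png

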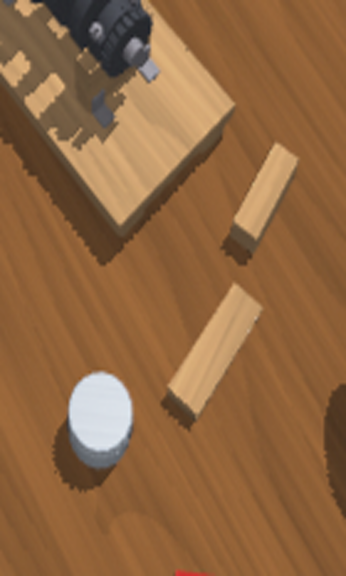

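View pics/cb.png

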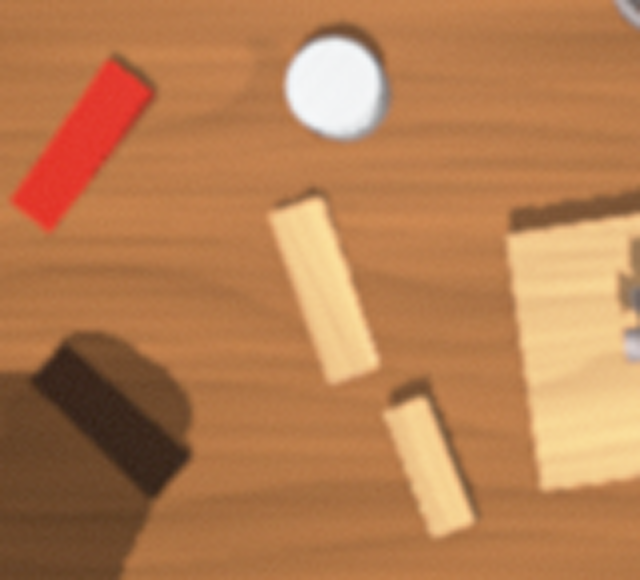

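The short-leg target and the wedge: the look-alikes in the top view are

- the long pale block at (231,237), with a shadow only at its far end, so it tapers towards the robot
- the short pale block at (257,280), which has a uniform side shadow, so it is the offcut
- the red wedge at (170,201)
- the black wedge at (178,270)

I choose (231,237). It points nearly at the robot rather than at the leg, so it will have to be turned. Next I measure it.

```bash
cat > h.py <<'E'
from cell import manip, planner, vision, ticket
import cv2, numpy as np
from scipy.spatial.transform import Rotation as Rn
def cam(n):
    p=vision.camera_params(n); return p, 240/np.tan(np.radians(p["vertical_fov"]/2))
def ray(n,uv,z):
    p,f=cam(n); d=p["R"].T@np.array([(uv[0]-p["cx"])/f,(uv[1]-p["cy"])/f,1]); c=-p["R"].T@p["t"]
    return c+d*(z-c[2])/d[2]
def proj(n,X):
    p,f=cam(n); c=p["R"]@np.array(X)+p["t"]; return np.array([f*c[0]/c[2]+p["cx"],f*c[1]/c[2]+p["cy"]])
def shot(n,fn=None):
    im=vision.capture(n)[:,:,::-1].copy()
    if fn: cv2.imwrite("pics/"+fn,im)
    return im
def pale(im):
    hsv=cv2.cvtColor(im,cv2.COLOR_BGR2HSV)
    return cv2.inRange(hsv,(8,40,190),(30,175,255))
def blobs(im,amin=150):
    m=cv2.morphologyEx(pale(im),cv2.MORPH_OPEN,np.ones((2,2),np.uint8))
    cs,_=cv2.findContours(m,cv2.RETR_EXTERNAL,cv2.CHAIN_APPROX_NONE)
    return m,[c for c in cs if cv2.contourArea(c)>amin]
def down(yaw):  # tool z down, tool y along world direction (cos yaw, sin yaw)
    y=np.array([np.cos(yaw),np.sin(yaw),0]);z=np.array([0,0,-1.]);x=np.cross(y,z)
    return Rn.from_matrix(np.c_[x,y,z])
E
python3 - <<'E'
from h import *
for n in("top","scene"):
    im=cv2.imread(f"pics/{n}0.png"); m,bs=blobs(im)
    for c in bs:
        r=cv2.minAreaRect(c)
        if cv2.contourArea(c)>8000: continue
        print(n,r,cv2.contourArea(c)); print(cv2.boxPoints(r).round(1).tolist())
p,f=cam("top");print(-p["R"].T@p["t"]);p,f=cam("scene");print(-p["R"].T@p["t"])
E
```

```text
top ((372.0, 434.5), (9.0, 100.0), 90.0) 596.5
[[322.0, 430.0], [422.0, 430.0], [422.0, 439.0], [322.0, 439.0]]
top ((427.0, 419.0), (8.0, 48.0), 90.0) 156.0
[[403.0, 415.0], [451.0, 415.0], [451.0, 423.0], [403.0, 423.0]]
top ((400.0, 391.5), (5.0, 50.0), 90.0) 180.0
[[375.0, 389.0], [425.0, 389.0], [425.0, 394.0], [375.0, 394.0]]
top ((478.0370178222656, 378.1067199707031), (11.42776107788086, 138.0616455078125), 89.31793975830078) 944.5
[[408.8999938964844, 373.20001220703125], [547.0, 371.6000061035156], [547.0999755859375, 383.0], [409.1000061035156, 384.6000061035156]]
top ((245.0, 376.0), (8.0, 44.0), 90.0) 247.0
[[223.0, 372.0], [267.0, 372.0], [267.0, 380.0], [223.0, 380.0]]
top ((307.5, 374.5), (7.0, 57.0), 90.0) 235.5
[[279.0, 371.0], [336.0, 371.0], [336.0, 378.0], [279.0, 378.0]]
top ((62.488075256347656, 374.1064147949219), (5.7549333572387695, 56.94355773925781), 88.26429748535156) 202.0
[[33.900001525878906, 372.1000061035156], [90.9000015258789, 370.3999938964844], [91.0, 376.1000061035156], [34.099998474121094, 377.79998779296875]]
top ((440.5, 345.5), (9.0, 41.0), 
[... 3066 characters left out ...]
, 329.31707763671875), (14.211812019348145, 42.47926712036133), 38.65980911254883) 537.5
[[358.79998779296875, 341.5], [385.3999938964844, 308.29998779296875], [396.5, 317.20001220703125], [369.8999938964844, 350.29998779296875]]
scene ((398.11602783203125, 279.8880310058594), (10.688496589660645, 29.788650512695312), 34.69515609741211) 281.5
[[385.20001220703125, 289.1000061035156], [402.20001220703125, 264.6000061035156], [411.0, 270.70001220703125], [394.0, 295.20001220703125]]
scene ((349.0, 259.0), (42.42640686035156, 57.982749938964844), 45.0) 1614.5
[[313.5, 264.5], [354.5, 223.5], [384.5, 253.5], [343.5, 294.5]]
[ 0.47782884 -0.14408353  1.22532949]
[0.94931738 0.44751168 1.20033033]
```

```bash
python3 - <<'E'
from h import *
im=cv2.imread("pics/top0.png");h=cv2.cvtColor(im,cv2.COLOR_BGR2HSV)
for u,v in[(231,237),(226,222),(238,252),(257,280),(285,230),(285,270),(390,265),(250,200),(213,227),(400,350),(333,290)]: print(u,v,h[v,u])
E
```

```text
231 237 [ 19 103 245]
226 222 [ 19 103 244]
238 252 [ 18 104 242]
257 280 [ 19 102 246]
285 230 [ 17 110 237]
285 270 [ 20 101 247]
390 265 [ 18 106 238]
250 200 [ 13 148 190]
213 227 [ 13 151 182]
400 350 [ 13 157 188]
333 290 [ 13 151 177]
```

```bash
sed -i 's/(8,40,190),(30,175,255)/(14,60,205),(30,128,255)/' h.py; python3 - <<'E'
from h import *
for n in("top","scene"):
    im=cv2.imread(f"pics/{n}0.png"); m,bs=blobs(im); cv2.imwrite(f"pics/m_{n}.png",m)
    for c in bs:
        r=cv2.minAreaRect(c); A=cv2.contourArea(c); b=cv2.boxPoints(r)
        print(n,np.round(r[0],1),np.round(r[1],1),A)
        z=0.044 if A>2000 else .011
        print(np.array([ray(n,q,z)[:2] for q in b]).round(4).tolist())
E
```

```text
top [257.8 282.4] [34.  11.1] 339.5
[[0.4934, 0.0928], [0.5044, 0.0649], [0.42, 0.0303], [0.409, 0.0581]]
top [342.3 247.3] [ 64.8 123. ] 3510.5
[[0.6098, 0.0069], [0.6547, -0.3125], [0.4872, -0.3342], [0.442, -0.0182]]
top [232.1 238.1] [45.2 14.5] 582.0
[[0.6284, 0.1713], [0.6407, 0.1338], [0.524, 0.0936], [0.5118, 0.1309]]
scene [375.4 327.9] [ 9.  41.4] 237.0
[[0.6358, 0.1402], [0.5314, 0.103], [0.525, 0.1249], [0.6291, 0.1611]]
scene [396.8 279. ] [ 6.9 29.1] 166.5
[[0.4948, 0.0612], [0.4152, 0.0274], [0.4095, 0.0452], [0.4889, 0.0783]]
scene [363.8 245.8] [38.9 18.4] 500.5
[[0.4993, -0.1274], [0.4444, -0.1427], [0.4333, -0.0288], [0.4866, -0.0157]]
```

View pics/m_top.png

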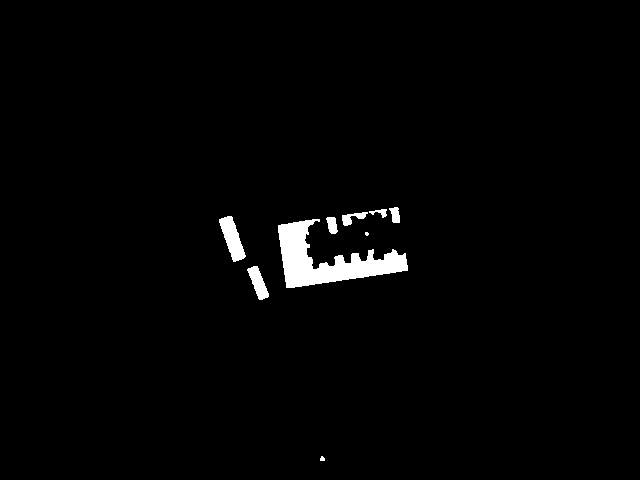

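```bash
cat >> h.py <<'E'
def st(): 
    s=manip.get_state(); print("t%.2f"%s["t"],s["ee_pos"].round(4),"F",s["contact_force"].round(2),"j6 %.2f"%s["joint_pos"][5],"w%.3f"%s["gripper_width"]); return s
E
python3 - <<'E'
from h import *
h=np.radians(-161)
for k in(0,np.pi):
    for a in (h-np.radians(56), h-np.radians(56)+np.radians(45),h-np.radians(56)+np.radians(92)):
        q=planner.solve_ik([.577,.1325,-.011],down(a+k).as_rotvec()); print(k,np.degrees(a+k).round(),None if q is None else np.round(q,2))
print("piston",ray("top",(234,187),.044),ray("scene",(330,344),.044))
for X in[(.588,-.0174,.044),(.577,.1325,.011),(.519,.112,.002)]: print(proj("top",X),proj("scene",X))
E
```

```text
0 -217.0 [ 0.15  0.57  1.72 -0.    0.86 -2.34]
0 -172.0 None
0 -125.0 [ 0.15  0.57  1.72 -0.    0.86  2.34]
3.141592653589793 -37.0 [ 0.15  0.57  1.72 -0.    0.86  0.8 ]
3.141592653589793 8.0 [ 0.15  0.57  1.72 -0.    0.86  0.01]
3.141592653589793 55.0 [ 0.15  0.57  1.72 -0.    0.86 -0.81]
piston [0.70949825 0.12118988 0.044     ] [0.70649707 0.11461672 0.044     ]
[285.92780153 232.3353954 ] [339.81231341 278.47726886]
[231.98507273 237.78339248] [376.74230237 327.01092058]
[239.98288887 259.30095543] [389.83447567 310.3548157 ]
```

```bash
python3 - <<'E'
from h import *
R=down(np.radians(-37)).as_rotvec()
manip.movep([.577,.1325,.10],R); st()
manip.move_linear([.577,.1325,.012],rate=.1); st()
hit=manip.move_linear([.577,.1325,-.02],rate=.02,until_force=3); print(hit); st()
shot("scene","s1.png")
E
```

```text
t2.14 [0.5768 0.1336 0.1003] F [-0.21  0.79 -0.35] j6 0.80 w0.086
t3.17 [0.5776 0.1326 0.0125] F [ 0.88 -0.12 -0.25] j6 0.80 w0.085
False
t4.92 [ 0.5771  0.1325 -0.0199] F [-0.47 -0.75 -0.14] j6 0.80 w0.086
```

View pics/s1.png

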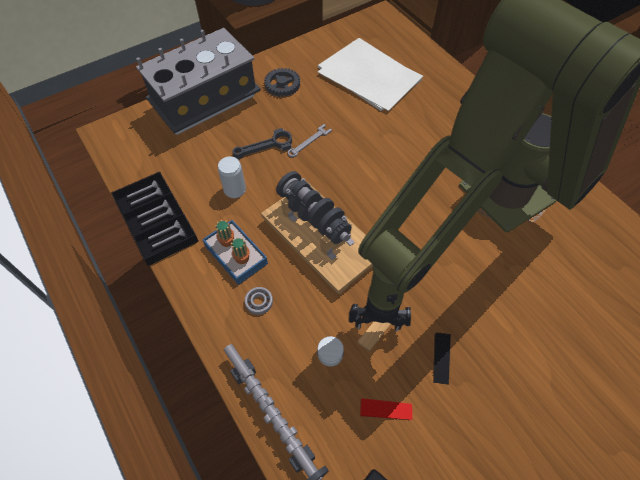

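```bash
python3 - <<'E'
from h import *
im=cv2.imread("pics/s1.png")[280:380,310:440]; cv2.imwrite("pics/c2.png",cv2.resize(im,None,fx=5,fy=5,interpolation=cv2.INTER_CUBIC))
E
```

```text
(no output)
```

View pics/c2.png

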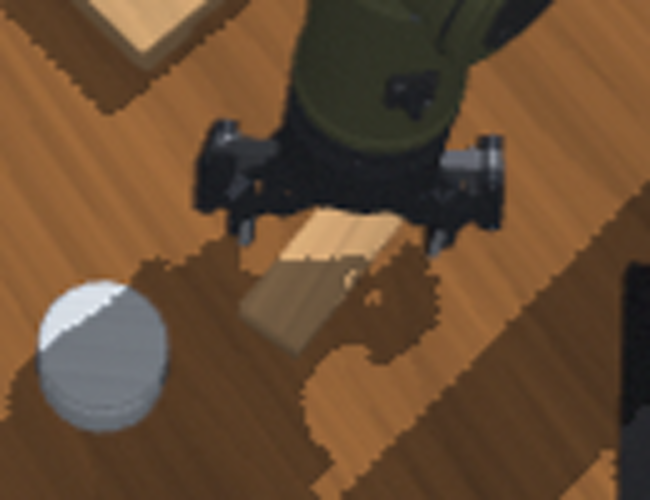

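```bash
python3 - <<'E'
from h import *
hit=manip.move_linear([.577,.1325,-.032],rate=.02,until_force=3); print(hit); s=st()
if hit:
    z=s["ee_pos"][2]; manip.move_linear([.577,.1325,z+.002],rate=.02); st()
E
```

```text
False
t5.72 [ 0.577   0.1325 -0.0321] F [ 0.21  0.03 -0.5 ] j6 0.80 w0.085
```

```bash
python3 - <<'E'
from h import *
a=shot("scene","s2.png");b=shot("top","t2.png")
a=cv2.resize(a[280:380,330:430],None,fx=4,fy=4,interpolation=cv2.INTER_CUBIC)
b=cv2.resize(b[190:290,185:285],None,fx=4,fy=4,interpolation=cv2.INTER_CUBIC)
cv2.imwrite("pics/c3.png",np.hstack([a,b]))
for z in(0,-.02):
  for s in(-1,1):
    X=[.577+s*.0425*.8,.1325-s*.0425*.6,z];print(z,proj("scene",X),proj("top",X))
E
```

```text
0 [393.20168182 329.62837011] [223.45736521 250.57737254]
0 [359.49283158 327.62631747] [242.30337191 225.66992595]
-0.02 [392.24231262 332.49421837] [225.21938738 250.95406864]
-0.02 [358.98463965 330.51321711] [243.76218111 226.44028087]
```

View pics/c3.png

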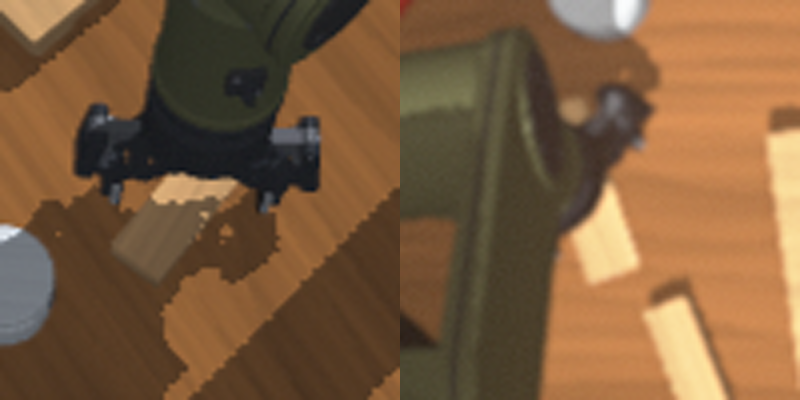

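```bash
python3 - <<'E'
from h import *
hit=manip.move_linear([.577,.1325,-.042],rate=.02,until_force=3); print(hit); s=st(); print(s["effort"].round(2),s["wrist_torque"])
E
```

```text
True
t6.12 [ 0.5775  0.1326 -0.0346] F [ 1.01 -0.68  4.79] j6 0.80 w0.085
[ 1.600e-01 -5.070e+01 -1.414e+01 -4.000e-02 -1.900e-01  1.000e-02] [0.05707511 0.22604958 0.00920476]
```

```bash
python3 - <<'E'
from h import *
manip.move_linear([.577,.1325,-.0328],rate=.02); s=st()
q=s["joint_pos"].copy(); print(planner.solve_ik([.577,.1325,-.0328],down(np.radians(-37)).as_rotvec())-q)
for d in (12,24,36):
    p=planner.solve_ik([.577,.1325,-.0328],down(np.radians(-37+d)).as_rotvec()); manip.goto_joints(p); st()
a=shot("scene","s3.png");b=shot("top","t3.png")
a=cv2.resize(a[280:380,330:430],None,fx=4,fy=4,interpolation=cv2.INTER_CUBIC)
b=cv2.resize(b[190:290,185:285],None,fx=4,fy=4,interpolation=cv2.INTER_CUBIC)
cv2.imwrite("pics/c4.png",np.hstack([a,b]))
E
```

```text
t6.40 [ 0.577   0.1325 -0.0328] F [0.18 0.59 0.09] j6 0.80 w0.085
[-5.90722507e-06 -1.52663704e-04  4.49309140e-04 -5.04580449e-07
 -8.10976607e-04  4.03844702e-06]
t6.72 [ 0.5768  0.1325 -0.033 ] F [ 0.01 -0.35  0.4 ] j6 0.59 w0.085
t7.03 [ 0.5769  0.1325 -0.0329] F [ 0.34 -0.19 -0.88] j6 0.39 w0.085
t7.35 [ 0.577   0.1325 -0.0328] F [-0.   -0.93 -0.31] j6 0.18 w0.086
```

View pics/c4.png

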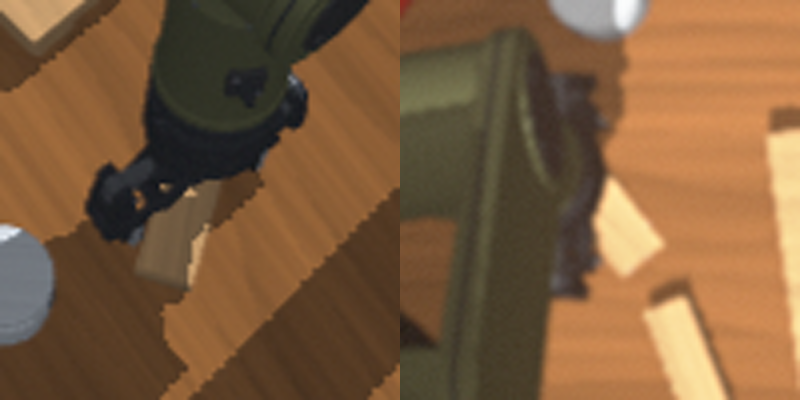

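The wedge is turning with the fingers (its tip has swung to about (245,252) in the top view), and nothing else has moved. I continue the turn.

```bash
python3 - <<'E'
from h import *
for d in (48,60,72,84):
    p=planner.solve_ik([.577,.1325,-.0328],down(np.radians(-37+d)).as_rotvec()); manip.goto_joints(p)
st()
a=shot("scene","s4.png");b=shot("top","t4.png")
a=cv2.resize(a[280:380,330:430],None,fx=4,fy=4,interpolation=cv2.INTER_CUBIC)
b=cv2.resize(b[190:290,185:285],None,fx=4,fy=4,interpolation=cv2.INTER_CUBIC)
cv2.imwrite("pics/c5.png",np.hstack([a,b]))
E
```

```text
t8.72 [ 0.577   0.1325 -0.0328] F [ 0.81 -0.06  0.6 ] j6 -0.66 w0.085
```

View pics/c5.png

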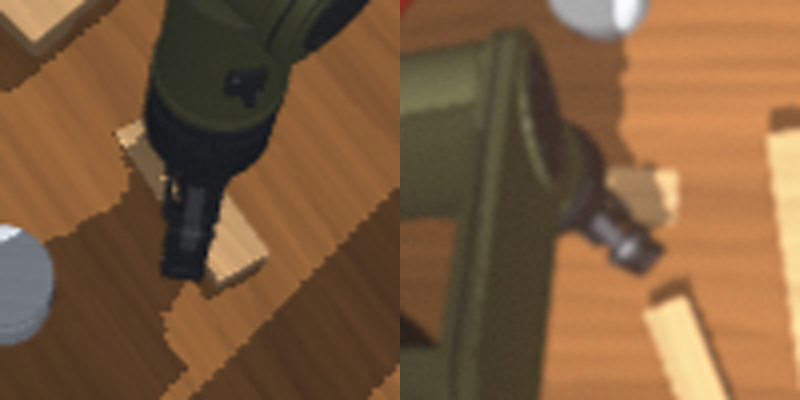

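```bash
cat >> h.py <<'E'
def wedge(tag):
    out={}
    for n in("top","scene"):
        im=shot(n,f"{n}_{tag}.png"); m,bs=blobs(im,100)
        for c in bs:
            r=cv2.minAreaRect(c); b=cv2.boxPoints(r); c0=ray(n,r[0],.011)
            if cv2.contourArea(c)<1500 and c0[0]>.3: print(n,np.round(r[0],1),np.round(r[1],1),cv2.contourArea(c),[ray(n,q,.011)[:2].round(4).tolist() for q in b])
E
python3 - <<'E'
from h import *
p=planner.solve_ik([.577,.1325,-.0328],down(np.radians(32)).as_rotvec()); manip.goto_joints(p)
manip.move_linear([.577,.1325,.06],rate=.12)
manip.movep([.53,.38,.12],down(np.radians(8)).as_rotvec()); manip.gripper_close(20); st()
wedge("5")
E
```

```text
t11.88 [0.53 0.38 0.12] F [ 0.57  0.39 -0.17] j6 0.42 w0.000
top [257.8 282.4] [34.  11.1] 340.5 [[0.4934, 0.0928], [0.5044, 0.0649], [0.42, 0.0303], [0.409, 0.0581]]
top [232.1 238.5] [46.1 13.7] 569.5 [[0.5613, 0.1961], [0.5984, 0.194], [0.5888, 0.0685], [0.5518, 0.0709]]
top [331.8 224.8] [17.3  9. ] 126.5 [[0.6314, -0.1212], [0.636, -0.1451], [0.5901, -0.154], [0.5855, -0.1302]]
top [354.8 218.4] [11.  25.8] 137.5 [[0.6383, -0.1634], [0.6471, -0.2324], [0.6175, -0.236], [0.6086, -0.1672]]
top [394.7 214.9] [15.7  8.8] 104.5 [[0.6553, -0.2913], [0.6599, -0.3145], [0.6182, -0.3221], [0.6137, -0.299]]
scene [396.8 279. ] [ 6.9 29.1] 169.0 [[0.4948, 0.0612], [0.4152, 0.0274], [0.4095, 0.0452], [0.4889, 0.0783]]
scene [350.3 263.3] [27.6  7.1] 104.0 [[0.5433, -0.0897], [0.5231, -0.0952], [0.5136, -0.0172], [0.5335, -0.0122]]
scene [363.8 245.8] [38.9 18.4] 504.0 [[0.4993, -0.1274], [0.4444, -0.1427], [0.4333, -0.0288], [0.4866, -0.0157]]
```

View pics/top_5.png

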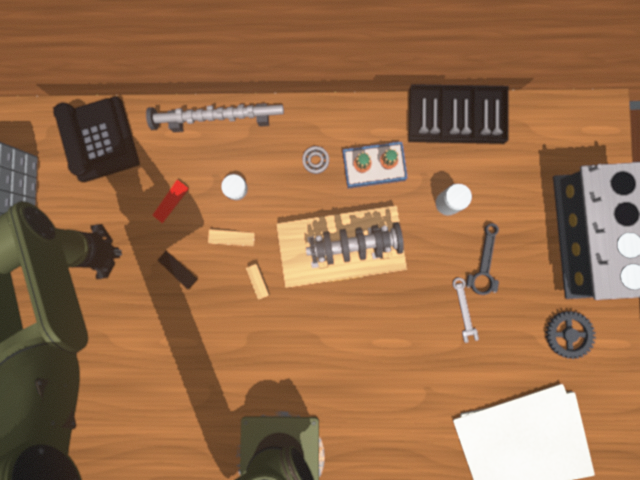

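View pics/scene_5.png

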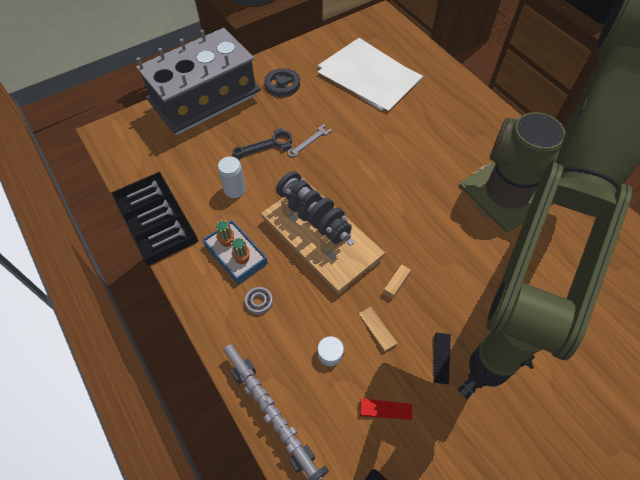

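```bash
python3 - <<'E'
from h import *
R=down(np.radians(5)).as_rotvec()
manip.movep([.5665,.230,.06],R)
hit=manip.move_linear([.5665,.230,-.03],rate=.03,until_force=3); print(hit); s=st()
z=s["ee_pos"][2]
manip.move_linear([.5665,.230,z+.006],rate=.03); st(); shot("top","t6.png"); shot("scene","s6.png")
a=cv2.imread("pics/s6.png")[280:380,330:460];b=cv2.imread("pics/t6.png")[190:290,155:285]
cv2.imwrite("pics/c6.png",cv2.resize(np.hstack([a,b]),None,fx=3,fy=3,interpolation=cv2.INTER_CUBIC))
E
```

```text
True
t15.05 [ 0.5665  0.23   -0.0214] F [0.33 0.39 3.92] j6 0.23 w0.000
t15.43 [ 0.5667  0.23   -0.0152] F [-0.08  0.62  1.12] j6 0.23 w-0.000
```

View pics/c6.png

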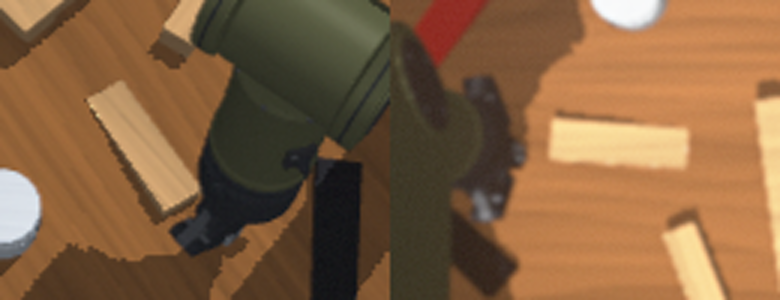

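```bash
python3 - <<'E'
from h import *
print(manip.move_linear([.5731,.155,-.0152],rate=.05,until_force=8)); st()
wedge("7")
a=cv2.imread("pics/scene_7.png")[230:350,310:440];b=cv2.imread("pics/top_7.png")[190:310,185:315]
cv2.imwrite("pics/c7.png",cv2.resize(np.hstack([a,b]),None,fx=3,fy=3,interpolation=cv2.INTER_CUBIC))
E
```

```text
False
t17.19 [ 0.5732  0.1552 -0.0152] F [-0.03 -0.01 -0.44] j6 0.11 w-0.000
top [257.6 282.3] [34.2 11.7] 352.0 [[0.4935, 0.0939], [0.5051, 0.0647], [0.4202, 0.0299], [0.4086, 0.059]]
top [250. 233.] [14.1 45.6] 585.0 [[0.6032, 0.1474], [0.6143, 0.0239], [0.5761, 0.0201], [0.565, 0.1433]]
top [331.5 224.7] [17.8  9.4] 135.5 [[0.6328, -0.1207], [0.6368, -0.1457], [0.5893, -0.1533], [0.5853, -0.1284]]
top [370.3 216. ] [15.5 58.7] 364.5 [[0.6508, -0.1616], [0.6593, -0.3191], [0.6176, -0.321], [0.6089, -0.1638]]
scene [350.3 263.3] [27.6  7.1] 101.0 [[0.5433, -0.0897], [0.5231, -0.0952], [0.5136, -0.0172], [0.5335, -0.0122]]
scene [360.8 243.3] [31.1 17.7] 342.5 [[0.4993, -0.1274], [0.4465, -0.1421], [0.4375, -0.0505], [0.4891, -0.0375]]
```

View pics/c7.png

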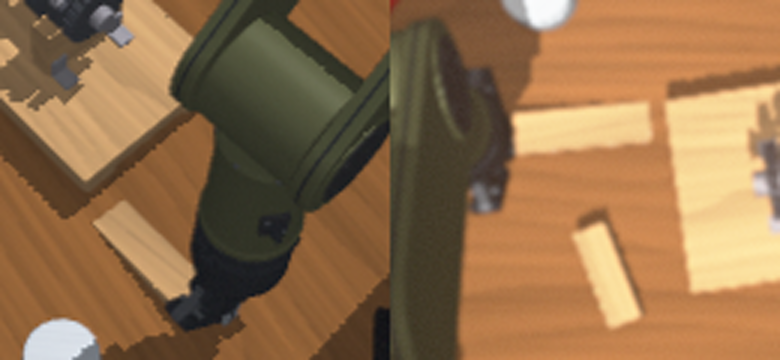

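```bash
python3 - <<'E'
from h import *
R=down(np.radians(5)).as_rotvec()
manip.move_linear([.572,.172,-.0152],rate=.1)
manip.move_linear([.572,.172,.05],rate=.15)
manip.move_linear([.633,.1036,.05],rate=.15)
manip.move_linear([.633,.1036,-.0165],rate=.08)
c=np.array([.588,.0997]);u=np.array([.996,.087])
p=c+u*.0225
print(manip.move_linear([*p,-.0165],rate=.04,until_force=8)); st()
p=c+u*.045
manip.move_linear([*p,-.0165],rate=.1);manip.move_linear([*p,.05],rate=.15)
manip.move_linear([.572,.19,.05],rate=.2); st()
wedge("8")
b=cv2.imread("pics/top_8.png")[190:310,185:315]
cv2.imwrite("pics/c8.png",cv2.resize(b,None,fx=4,fy=4,interpolation=cv2.INTER_CUBIC))
E
```

```text
False
t20.65 [ 0.6103  0.1016 -0.0165] F [ 0.1  -0.01  0.07] j6 0.01 w0.000
t22.29 [0.5723 0.1898 0.0496] F [-0.22 -0.77  0.67] j6 0.16 w0.000
top [257.8 282.3] [34.2 11.3] 351.0 [[0.4938, 0.093], [0.5051, 0.0647], [0.4202, 0.0299], [0.409, 0.0581]]
top [250.4 236.7] [14.1 46.1] 588.5 [[0.5896, 0.1474], [0.6076, 0.0236], [0.5696, 0.0177], [0.5516, 0.1412]]
top [331.5 224.7] [17.8  9.4] 134.5 [[0.6328, -0.1207], [0.6368, -0.1457], [0.5893, -0.1533], [0.5853, -0.1284]]
top [370.4 215.9] [15.4 58.7] 354.0 [[0.651, -0.1616], [0.6593, -0.3192], [0.6176, -0.321], [0.6091, -0.1638]]
scene [350.3 263.3] [27.6  7.1] 106.0 [[0.5433, -0.0897], [0.5231, -0.0952], [0.5136, -0.0172], [0.5335, -0.0122]]
scene [363.6 246.1] [38.7 18.6] 514.5 [[0.5024, -0.1249], [0.4472, -0.1422], [0.4321, -0.0299], [0.4859, -0.0148]]
```

View pics/c8.png

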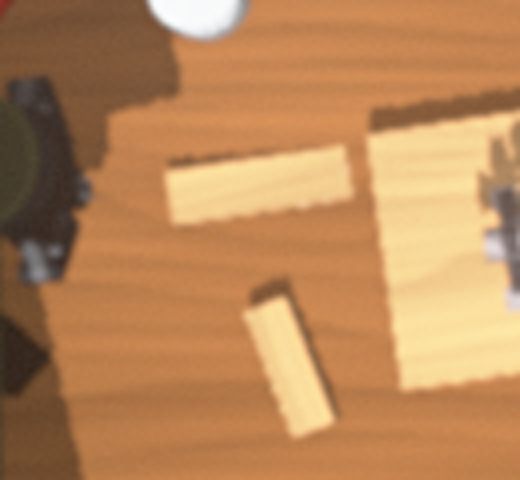

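```bash
python3 - <<'E'
from h import *
R=down(np.radians(8.3)).as_rotvec()
manip.movep([.567,.174,.04],R)
manip.move_linear([.567,.174,-.0152],rate=.08)
hit=manip.move_linear([.5695,.100,-.0152],rate=.03,until_force=4); print(hit); st(); manip.sleep(.2); st()
wedge("9")
a=cv2.imread("pics/scene_9.png")[210:330,290:430];b=cv2.imread("pics/top_9.png")[190:310,185:325]
cv2.imwrite("pics/c9.png",cv2.resize(np.hstack([a,b]),None,fx=2.85,fy=2.85,interpolation=cv2.INTER_CUBIC))
E
```

```text
True
t25.31 [ 0.5687  0.1123 -0.0155] F [0.2  0.64 0.88] j6 -0.02 w-0.000
t25.51 [ 0.568   0.1122 -0.0161] F [0.33 0.04 0.42] j6 -0.02 w0.000
top [257.8 282.3] [34.2 11.3] 351.0 [[0.4938, 0.093], [0.5051, 0.0647], [0.4202, 0.0299], [0.409, 0.0581]]
top [331.5 224.7] [17.8  9.4] 137.5 [[0.6328, -0.1207], [0.6368, -0.1457], [0.5893, -0.1533], [0.5853, -0.1284]]
top [370.3 216. ] [15.5 58.7] 361.5 [[0.6508, -0.1616], [0.6593, -0.3191], [0.6176, -0.321], [0.6089, -0.1638]]
scene [350.3 263.3] [27.6  7.1] 120.0 [[0.5433, -0.0897], [0.5231, -0.0952], [0.5136, -0.0172], [0.5335, -0.0122]]
scene [362.8 252.2] [22.6  7.8] 116.0 [[0.4953, -0.0921], [0.4725, -0.0982], [0.4655, -0.0332], [0.488, -0.0276]]
```

View pics/c9.png

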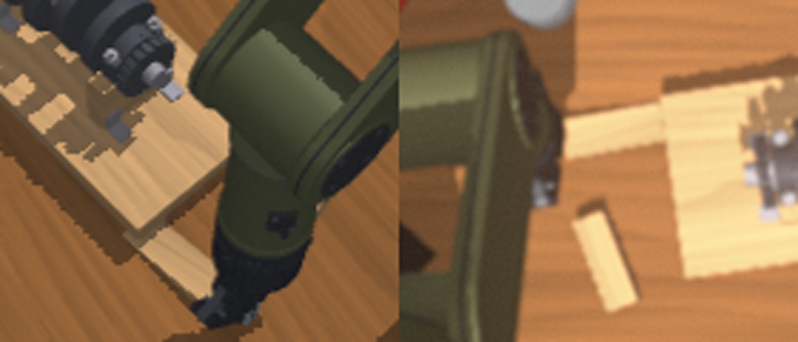

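```bash
python3 - <<'E'
from h import *
y=.1123;x=.5687
for i in range(4):
    y-=.002; x+=.0001
    hit=manip.move_linear([x,y,-.0152],rate=.02,until_force=7); print(hit); st()
    if hit: break
E
```

```text
True
t25.82 [ 0.5678  0.1119 -0.0157] F [0.73 1.98 1.6 ] j6 -0.03 w-0.000
```

```bash
python3 - <<'E'
from h import *
manip.move_linear([.566,.130,-.0152],rate=.1)
manip.move_linear([.566,.130,.10],rate=.2)
manip.move_linear([.5871,-.0105,.10],rate=.2)
manip.move_linear([.5871,-.0105,.035],rate=.1); st()
hit=manip.move_linear([.5871,-.0105,.010],rate=.02,until_force=6); print(hit); s=st()
z=s["ee_pos"][2]
for i in range(8):
    manip.sleep(.1); F=np.mean([manip.get_state()["contact_force"][2] for _ in range(3)]); print(round(z,4),F)
    if F>9.5: break
    z-=.0006; manip.move_linear([.5871,-.0105,z],rate=.02)
manip.sleep(.3); st(); shot("scene","s10.png"); manip.sleep(.3); st()
cv2.imwrite("pics/c10.png",cv2.resize(cv2.imread("pics/s10.png")[190:330,290:430],None,fx=4,fy=4,interpolation=cv2.INTER_CUBIC))
E
```

```text
t28.53 [ 0.5876 -0.0102  0.0353] F [0.22 0.1  0.32] j6 -0.24 w-0.000
True
t29.26 [ 0.5871 -0.0105  0.0226] F [0.54 0.41 6.07] j6 -0.24 w-0.001
0.0226 5.6505049224157515
0.022 6.498532289476326
0.0214 10.824654944304944
t30.36 [ 0.5871 -0.0105  0.0225] F [-2.98  0.38 10.16] j6 -0.24 w0.000
t30.71 [ 0.5871 -0.0105  0.0225] F [-2.51 -0.14 10.72] j6 -0.24 w0.000
```

View pics/c10.png

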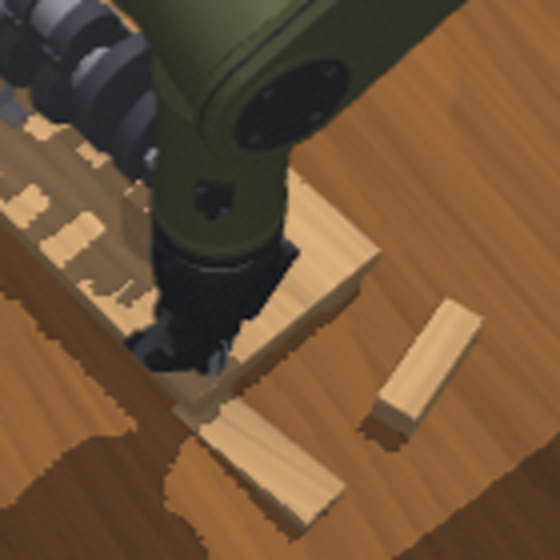

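The deck bore 10.7 N at z 0.0225, where it was first touched at 0.0226, so it did not sink. I'll nudge the wedge once more so it stays snug, then press again.

```bash
python3 - <<'E'
from h import *
manip.move_linear([.5871,-.0105,.08],rate=.15)
manip.move_linear([.566,.130,.08],rate=.2)
manip.move_linear([.566,.130,-.0152],rate=.12)
print(manip.move_linear([.5683,.108,-.0152],rate=.02,until_force=7)); st()
manip.move_linear([.566,.130,-.0152],rate=.1)
manip.move_linear([.566,.130,.10],rate=.2)
manip.move_linear([.5871,-.0105,.10],rate=.2)
manip.move_linear([.5871,-.0105,.035],rate=.1)
print(manip.move_linear([.5871,-.0105,.010],rate=.02,until_force=5)); s=st(); z=s["ee_pos"][2]
for i in range(8):
    manip.sleep(.1); s=manip.get_state();F=s["contact_force"][2]; print(s["ee_pos"][2].round(4),F.round(2))
    if F>9: break
    z-=.0006; manip.move_linear([.5871,-.0105,z],rate=.02)
manip.sleep(.5); st()
manip.move_linear([.5871,-.0105,.12],rate=.15)
manip.movep([.50,.38,.2],down(np.radians(8)).as_rotvec()); st()
wedge("11")
a=cv2.imread("pics/scene_11.png")[210:350,290:430];b=cv2.imread("pics/top_11.png")[180:320,185:325]
cv2.imwrite("pics/c11.png",cv2.resize(np.hstack([a,b]),None,fx=2.85,fy=2.85,interpolation=cv2.INTER_CUBIC))
im=cv2.imread("pics/top_11.png"); m,bs=blobs(im,1500)
for c in bs:print([ray("top",q,.044)[:2].round(4).tolist() for q in cv2.boxPoints(cv2.minAreaRect(c))])
E
```

```text
True
t33.95 [ 0.5677  0.1118 -0.0155] F [0.72 1.   0.2 ] j6 -0.03 w-0.000
True
t37.39 [ 0.5871 -0.0105  0.0226] F [-0.53  0.44  6.05] j6 -0.24 w0.000
0.0226 5.5
0.0226 6.27
0.0225 9.48
t38.69 [ 0.5871 -0.0105  0.0225] F [-2.01 -0.07 10.29] j6 -0.24 w-0.000
t41.01 [0.5004 0.3788 0.1995] F [ 0.73 -0.13 -0.03] j6 0.44 w-0.000
top [257.8 282.4] [34.  11.1] 339.5 [[0.4934, 0.0928], [0.5044, 0.0649], [0.42, 0.0303], [0.409, 0.0581]]
top [331.8 224.8] [17.3  9. ] 126.5 [[0.6314, -0.1212], [0.636, -0.1451], [0.5901, -0.154], [0.5855, -0.1302]]
top [354.8 218.5] [11.  25.8] 136.5 [[0.6384, -0.1635], [0.6467, -0.2324], [0.617, -0.2358], [0.6087, -0.167]]
top [394.6 214.8] [15.6  9. ] 106.5 [[0.6558, -0.2913], [0.6597, -0.3152], [0.618, -0.3215], [0.6141, -0.2976]]
scene [396.8 279. ] [ 6.9 29.1] 167.0 [[0.4948, 0.0612], [0.4152, 0.0274], [0.4095, 0.0452], [0.4889, 0.0783]]
scene [350.3 263.3] [27.6  7.1] 111.0 [[0.5433, -0.0897], [0.5231, -0.0952], [0.5136, -0.0172], [0.5335, -0.0122]]
scene [363.5 245.5] [39.6 18.4] 509.5 [[0.4995, -0.1295], [0.4446, -0.1448], [0.4333, -0.0288], [0.4866, -0.0157]]
[[0.5965, 0.0998], [0.6552, -0.3121], [0.4878, -0.3341], [0.4286, 0.0733]]
```

View pics/c11.png

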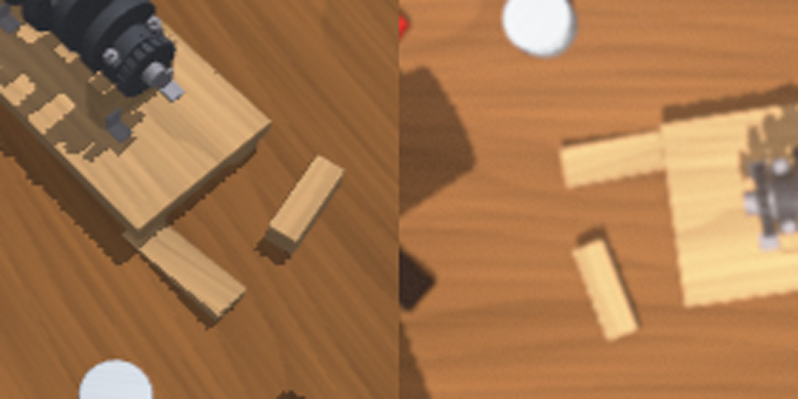

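```bash
python3 - <<'E'
from h import *
ticket.hand_in()
E
```

```text
the job is handed in; nothing more can be done
```

The wedge is snug under the short leg, the stand no longer rocks, and I handed the job in at about 41 s on the robot's clock. `ticket.hand_in()` reports no verdict.

**What I did**
- The wedge pointed nearly at the robot, about 79° off the leg, with its thin end about 130 mm from it. This did not match the description.
- I turned it in place between the open fingers without gripping it. I then pushed it from the butt and once sideways with the shut fingertips to line it up.
- I pushed it under the leg until it resisted 4 N, then 7 N.

**Last checks**
- **Press:** I pressed twice above the leg, to about 10.7 N and 10.3 N. The deck stayed at the same height within 0.1 mm both times.
- **Level:** The deck top stands about 44 mm above the desk at that corner, which is level.
- **Snug:** A second 7 N push between the two presses moved the wedge only about 0.1 mm.
- **Other things:** In the last pictures the wedge is in line with the leg. The stand's visible far corners and the offcut are within about 1 mm of where they started. The piston showed no visible shift; I did not measure it or the other things again.

**What disagreed:** The fingertips met the desk when the reported tool height was about 21 mm below zero, so I set all heights from that touch. The wedge's final position under the deck is hidden; I judged it from the fingertip position and the part still showing.

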